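# Cull the bad plinths and lift the tote

### The job

Two of the six wooden plinths in the plywood tote are no good: one has a corner split off and one was sawn too short. Put those two in the cardboard carton with the offcuts, then lift the tote by its handle, with the four sound plinths standing in it and the gouge, about 10 cm clear of the table and keep holding it there still and level, so that I can take it from you: finish while holding it, do not put it down. Leave the other things on the table where they are.

Things in the scene. Friction and masses are not known exactly. Their poses are not given: they have to be found in the camera images.
- tote: open plywood tote, 220 (x) x 300 (y) x 166 mm high, about 450 g empty, balanced about its middle; origin: centre of its underside, y along its handle. Floor 8 mm thick; sides 34 mm high, 8 mm thick; end boards 10 mm thick, 50 mm high, rising in the middle (120 mm wide, 60 at the top). Plinths in two rows of three in any order, 70 mm either side of the handle's line, 85 mm apart along the row
- handle_mid (a point): middle of the tote's handle, a level straight wooden bar along the tote's y, 280 mm long between the end boards, 20 mm wide (tote's x) and 26 mm high; the point is at the bar's centre, 145 mm above the tote's underside; open space underneath it
- chipped_mid (a point): the chipped plinth: same brown wood and 44 x 44 x 48 mm, but one upper corner (its own +x +y) has split away, about 25 mm along both top edges and 34 mm down the upright edge; about 75 g; the point is its centre, 24 mm above its underside; axes square to its sides
- short_mid (a point): the short plinth: same brown wood, 44 x 44 mm, but sawn only 28 mm tall; about 47 g; the point is its centre, 14 mm above its underside; axes square to its sides
- sound_a_mid (a point): sound display plinth of brown wood, a square block 44 x 44 mm and 48 mm tall with a small drilled hole and a 4 mm chamfer round the top, about 80 g, standing loose on the tote's floor; the point is its centre, 24 mm above its underside, axes square to its sides, z up
- sound_b_mid (a point): sound display plinth of brown wood, a square block 44 x 44 mm and 48 mm tall with a small drilled hole and a 4 mm chamfer round the top, about 80 g, standing loose on the tote's floor; the point is its centre, 24 mm above its underside, axes square to its sides, z up
- sound_c_mid (a point): sound display plinth of brown wood, a square block 44 x 44 mm and 48 mm tall with a small drilled hole and a 4 mm chamfer round the top, about 80 g, standing loose on the tote's floor; the point is its centre, 24 mm above its underside, axes square to its sides, z up
- sound_d_mid (a point): sound display plinth of brown wood, a square block 44 x 44 mm and 48 mm tall with a small drilled hole and a 4 mm chamfer round the top, about 80 g, standing loose on the tote's floor; the point is its centre, 24 mm above its underside, axes square to its sides, z up
- gouge_mid (a point): small palm gouge lying in the tote under the handle, along the tote's y, 150 mm long and 22 mm thick, about 50 g; it stays in the tote and is lifted with it; the point is near its middle, 11 mm above the tote's floor
- carton: open cardboard carton for offcuts, fixed to the table, 170 (x) x 220 (y) x 75 mm high, walls and floor 5 mm; origin at the centre of its underside, z up. One small loose offcut (44 x 22 x 18 mm) lies in it, within about 25 mm of the point 50 mm towards +x from the middle
- sander: cork sanding block 60 x 105 x 30 mm; a loose bystander on the table, to be left where it is; origin at the middle of its underside
- rotary_tool: blue hand-held rotary carving tool lying on its side, 205 mm long along its y, 52 mm thick; a loose bystander on the table, to be left where it is; origin at the middle of its underside
- mallet: wooden carver's mallet lying on its side, 230 mm long along its x, head 76 mm across; a bystander to be left where it is; origin on the table under the joint of head and handle
- glue: white glue bottle, 52 mm across, 125 mm tall; a loose bystander on the table, to be left where it is; origin at the middle of its underside
- figure: small carved wooden figure on a base, 48 x 52 mm, 109 mm tall; a loose bystander on the table, to be left where it is; origin at the middle of its underside
Mind the look-alikes: they are no part of the job. Leave any purple or yellow look-alike of the part that bears short_mid alone. Leave any blue look-alike of the part that bears sound_a_mid alone.

How it is judged (in metres and radians):
On the way:
1. the chipped and the short plinth lie in the carton, let go, while the tote still stands on the table (x of chipped_mid in the frame of carton between -0.08 and 0.08 m and y of chipped_mid in the frame of carton between -0.105 and 0.105 m and x of short_mid in the frame of carton between -0.08 and 0.08 m and y of short_mid in the frame of carton between -0.105 and 0.105 m and z of chipped_mid in the frame of carton between 0 and 0.08 m and z of short_mid in the frame of carton between 0 and 0.08 m and height (world z) of tote below 0.01 m and contact force between the fingers and chipped below 0.1 N and contact force between the fingers and short below 0.1 N), for 0.2 s.
At the end, for the whole second after the job is handed in: Tote still held: underside 60 to 160 mm above the table, tilt under 0.09 rad, slower than 20 mm/s and 0.1 rad/s, on nothing but the fingers; four sound plinths upright (0.17 rad) on its floor and the gouge in it; chipped and short plinths in the carton (x of chipped_mid in the frame of carton between -0.08 and 0.08 m and y of chipped_mid in the frame of carton between -0.105 and 0.105 m and x of short_mid in the frame of carton between -0.08 and 0.08 m and y of short_mid in the frame of carton between -0.105 and 0.105 m and z of chipped_mid in the frame of carton between 0 and 0.08 m and z of short_mid in the frame of carton between 0 and 0.08 m and x of sound_a_mid in the frame of tote between -0.1 and 0.1 m and y of sound_a_mid in the frame of tote between -0.138 and 0.138 m and z of sound_a_mid in the frame of tote between 0.022 and 0.042 m and angle between each of sound_a_mid, sound_b_mid, sound_c_mid, sound_d_mid's own z axis and vertical below 0.17 rad and x of sound_b_mid in the frame of tote between -0.1 and 0.1 m and y of sound_b_mid in the frame of tote between -0.138 and 0.138 m and z of sound_b_mid in the frame of tote between 0.022 and 0.042 m and x of sound_c_mid in the frame of tote between -0.1 and 0.1 m and y of sound_c_mid in the frame of tote between -0.138 and 0.138 m and z of sound_c_mid in the frame of tote between 0.022 and 0.042 m and x of sound_d_mid in the frame of tote between -0.1 and 0.1 m and y of sound_d_mid in the frame of tote between -0.138 and 0.138 m and z of sound_d_mid in the frame of tote between 0.022 and 0.042 m and x of gouge_mid in the frame of tote between -0.1 and 0.1 m and y of gouge_mid in the frame of tote between -0.138 and 0.138 m and z of gouge_mid in the frame of tote between 0 and 0.06 m and height (world z) of tote between 0.06 and 0.16 m and angle between tote's own z axis and vertical below 0.09 rad and linear speed of tote below 0.02 m/s and angular speed of tote below 0.1 rad/s and contact force between the fingers and tote above 2 N and contact force between tote and table below 0.1 N and contact force between tote and carton below 0.1 N and contact force between tote and sander below 0.1 N and contact force between tote and rotary_tool below 0.1 N and contact force between tote and mallet below 0.1 N and contact force between tote and glue below 0.1 N and contact force between tote and figure below 0.1 N); the arm keeps its last pose, push and grip.
It fails at once if the tote is tipped by more than 0.25 rad (angle between tote's own z axis and vertical above 0.25 rad).
It fails at once if another thing on the table is moved by more than 40 mm (distance of any of sander, rotary_tool, mallet, glue, figure from where it was at the start of the episode above 0.04 m).
It also fails if it takes over 72 s, if anything falls off the work surface, if the arm or the gripper's body presses on something with over 40 N, if the wrist force passes 120 N, or if a joint passes its speed limit or range.

### The arm

A 6-joint arm with a two-finger parallel gripper is mounted at the origin on the work surface. World frame = base frame: x ahead of the robot, y to its left, z up, the work surface at z = 0. Lengths are in mm, angles in rad, forces in N, time in s.
With the tool pointing down it reaches from about 350 to 850 mm from the base axis. Payload 8.1 kg.
Tool frame: the origin (TCP) lies between the finger pads; the fingertips stand bot.tip_reach ahead of it and the grasp point (between the pads) lies 3 mm ahead of it (bot.tip_reach is the distance from the TCP to the fingertips, in mm); z points along the fingers, y is the line along which they close (so a half turn about z gives the same grasp; the last joint's range is limited). The gripper opens to 85 mm and grips with 20 to 120 N. Pads are 22 mm wide; open, the fingers measure 114 mm over their backs; the gripper's body (76 mm by 85 mm) begins 54 mm behind the grasp point. The pads swing forward as they close: fully open they stand 13 mm farther back than shut.
Start: joints at [-1.186, 0.13, 1.488, -0, 1.523, -0.085], TCP at [271.644, -534.99, 230.792] pointing down, gripper open.
Joint ranges: [-2.96, 2.96], [-0.89, 2.26], [0.02, 2.5], [-1.34, 4.48], [0, 2.73], [-2.66, 2.66]. Speed limits (rad/s): [2.39, 2.39, 2.79, 3.14, 3.14, 3.14].

### API

Orientations are given as a unit quaternion [x, y, z, w].
In Python, from station import bot gives the robot as it stands.
- The arm moves only by the tool apply_moves, never from a script. Its argument "deltas" is a list of rows, each an object with "delta_pos": the shift along the world's x, y, z in mm, a list of three; "rot": the turn, a rotation vector about the world's x, y, z in rad, a list of three; "gripper": the closure, from -1 (fully open) to 1 (shut), so that 0 is half open. A call has 1 to 12 rows; each row shifts and turns the commanded pose from where the row before left it; what a row does not reach is not made up. A row lasts 1/8 s, in which the tool goes at most 62.5 mm and 10.7 degrees, less where a joint would pass 70% of its speed; a pose out of reach is approached as far as the arm can. A call with a gripper value outside its range is refused whole. The fingers move at their own pace and stop on an object; the grip force is fixed at half the most. Time passes only in rows, so rows that do not move let the fingers close. It gives the time, the measured TCP pose, the force, the opening and the grip force at its end, in the units of the state.
- bot.get_state(): the state, without advancing time (a new reading comes with each control period).
- bot.camera(name): name is "scene" or "side" or "wrist"; returns the picture (480x640x3 uint8, red, green, blue); there is no depth.
- bot.camera_info(name): a dict with "fx", "fy", "cx", "cy" (pixels), "eye" and "rotation" of the camera in the world. Camera axes: x right, y up, looking along -z (the intrinsics and any distortion apply to the point x, -y, -z); pixel columns grow to the right and rows downward; lengths in mm; the calibration is good to about 2 mm. A picture is of the moment at which its call begins: read the wrist's pose just before it. camera_info takes no time and is no camera call; for the wrist camera it gives the pose at the moment of the call.
- bot.close_job(): hands the job in; it is judged then, once.
The state is a dict: "t": time; "joint_pos": joint angles; "qvel": joint speeds; "tau": joint torques, N m; "position": TCP position; "tcp_rot": TCP orientation; "contact_force": force on the tool from outside, world axes, zero at the start; "torque": the same for the moment, N m; "grip_width": finger opening in mm; "grip_force": force on a finger pad.
Only numpy, scipy, OpenCV 4.12 (cv2) and the standard library are available. Lean on these libraries where they do the work, as an engineer would, in place of code of your own. Each camera call takes 0.05 s, during which the arm holds its last target. There are 200 camera calls.

## Working session

There is one attempt and no reset: what is moved stays moved. The work goes in short steps, Python scripts to look and compute and a tool call to move; the robot and the scene stay as the last step left them, time stands still between calls to the robot, and variables do not carry over. Pictures are saved under pics/ and viewed, at most 10 in all, crops included, and the job is handed in when it is done.

Besides the shell and the picture viewer there is one more tool, called as name(argument=value, ...), one argument or row to a line, values as JSON. apply_moves: Moves the arm, as the interface text tells. Its arguments: {"type":"object","properties":{"deltas":{"type":"array","items":{"type":"object","properties":{"delta_pos":{"type":"array","items":{"type":"number"}},"rot":{"type":"array","items":{"type":"number"}},"gripper":{"type":"number"}}}}},"required":["deltas"]}

```bash
ls; mkdir -p pics; python3 - <<'E'
from station import bot
import cv2
print(bot.tip_reach, bot.get_state())
for n in ("scene","side","wrist"):
    i=bot.camera_info(n); print(n,i)
    cv2.imwrite(f"pics/{n}0.png",bot.camera(n)[:,:,::-1])
E
```

```text
pics
22.0 {'t': 0.0, 'joint_pos': array([-1.18640859e+00,  1.31163578e-01,  1.48926341e+00, -2.61238665e-05,
        1.52297101e+00, -8.54188776e-02]), 'qvel': array([-0.00099716,  0.00035662,  0.00083292, -0.00125737,  0.00104841,
        0.00096574]), 'tau': array([ 3.22886926e-04, -5.69395101e+01, -5.00546801e+01, -1.96686638e-04,
        1.45080415e-02,  1.02734589e-05]), 'position': array([ 271.42882932, -534.49649879,  229.75168266]), 'tcp_rot': array([ 9.72536306e-01,  2.32749475e-01, -1.47335078e-04, -8.90667101e-04]), 'contact_force': array([ 0.11114876, -0.48705693, -0.38682503]), 'torque': array([ 0.05736789, -0.01311467, -0.00437422]), 'grip_force': 0.0, 'grip_width': 85.39068784531047}
scene {'fx': 607.4431568945571, 'fy': 607.4431568945571, 'cx': 327.34300348321574, 'cy': 244.97632585685142, 'eye': array([1361.95110517, -481.31281493, 1361.46349972]), 'rotation': array([0.2975823 , 0.14262585, 0.42564179, 0.84257445])}
side {'fx': 581.9150756181195, 'fy': 581.9150756181195, 'cx': 322.65334370799934, 'cy': 241.62524592290532, 'eye': array([-136.2886109 ,  957.21314283, 1004.19575172]), 'rotation': array([-0.14745733,  0.40474888,  0.84752179, -0.31006691])}
wrist {'fx': 368.4712754719668, 'fy': 368.4712754719668, 'cx': 319.4977628912423, 'cy': 236.25965768020524, 'eye': array([ 339.37974387, -500.76556148,  372.44075637]), 'rotation': array([-0.1272837 ,  0.07956649, -0.51722767,  0.84258149])}
```

View pics/scene0.png

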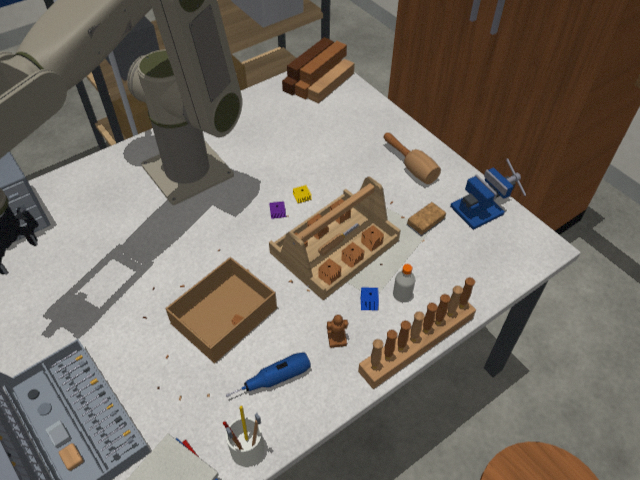

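View pics/side0.png

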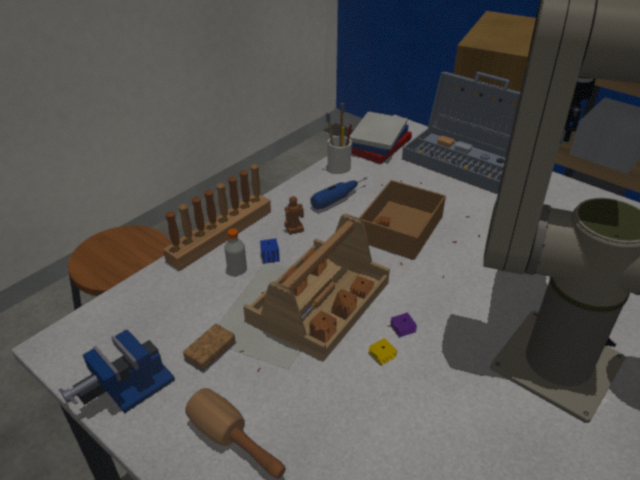

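The scene view shows the tote at about (335,235), the carton at (222,308), purple and yellow look-alikes at (278,210) and (302,194), and a blue one at (370,298). The side view shows the tote at about (318,285) and the carton at (402,217). Next I'll enlarge the tote in both views and get rough positions.

```bash
cat > h.py <<'E'
import numpy as np, cv2
from scipy.spatial.transform import Rotation as R
from station import bot
def ray(i,u,v):
    d=np.array([(u-i["cx"])/i["fx"],-(v-i["cy"])/i["fy"],-1.]);return R.from_quat(i["rotation"]).apply(d/np.linalg.norm(d))
def onz(i,u,v,z):
    d=ray(i,u,v);e=np.array(i["eye"]);return (e+d*(z-e[2])/d[2])
def proj(i,p):
    q=R.from_quat(i["rotation"]).inv().apply(np.asarray(p,float)-i["eye"]);return np.stack([i["cx"]-i["fx"]*q[...,0]/q[...,2],i["cy"]+i["fy"]*q[...,1]/q[...,2]],-1)
def two(i,a,j,b):
    d,e=ray(i,*a),ray(j,*b);o,p=np.array(i["eye"]),np.array(j["eye"])
    s=np.linalg.lstsq(np.stack([d,-e],1),p-o,rcond=None)[0];A,B=o+s[0]*d,p+s[1]*e
    return (A+B)/2,np.linalg.norm(A-B)
E
python3 - <<'E'
from h import *
s=cv2.imread("pics/scene0.png")[170:300,262:408];d=cv2.imread("pics/side0.png")[212:358,240:396]
a=cv2.resize(s,(400,356),interpolation=3);b=cv2.resize(d,(400,374),interpolation=3)
o=np.zeros((374,800,3),np.uint8);o[:356,:400]=a;o[:,400:]=b
cv2.imwrite("pics/crop1.png",cv2.convertScaleAbs(o,alpha=1.3))
S=bot.camera_info("scene");D=bot.camera_info("side")
# carton rim corners in scene (z=75) and loose things
for n,u,v,z in [("cartW",167,310,75),("cartN",232,261,75),("cartE",276,297,75),("cartS",213,352,75),("offcut",237,320,14),("toteL",271,243,50),("blue",370,298,24),("fig",337,345,0),("glue",404,295,0),("rot",277,372,26),("sander",427,217,30),("mallet",408,158,38),("yel",302,194,14),("pur",278,210,14)]:
    print(n,onz(S,u,v,z).round())
for n,u,v,z in [("cart far",444,206,75),("cart top",392,183,75),("cart left",358,222,75),("cart near",411,250,75)]: print(n,onz(D,u,v,z).round())
E
```

```text
cartW [ 481. -302.   75.]
cartN [445. -92.  75.]
cartE [609. -62.  75.]
cartS [ 650. -269.   75.]
offcut [ 573. -162.   14.]
toteL [437.  34.  50.]
blue [727. 153.  24.]
fig [777.   7.   0.]
glue [763. 244.   0.]
rot [ 761. -164.   26.]
sander [609. 463.  30.]
mallet [395. 576.  38.]
yel [307. 229.  14.]
pur [319. 134.  14.]
cart far [ 450. -256.   75.]
cart top [ 625. -258.   75.]
cart left [586. -45.  75.]
cart near [414. -38.  75.]
```

View pics/crop1.png

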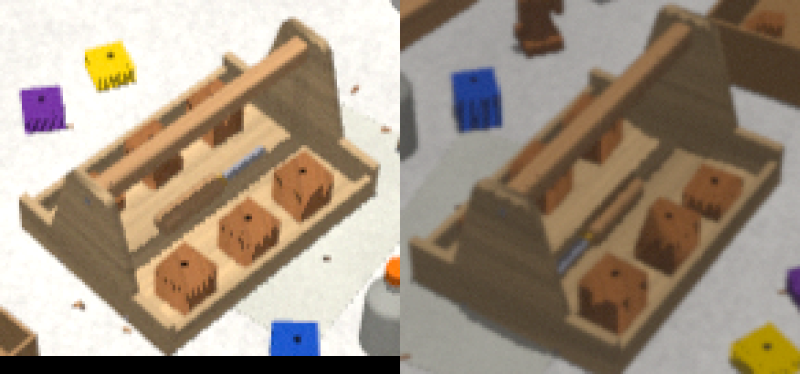

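Crop reading: in the scene half, the front (+x) row of three at (185,280), (250,232) and (303,185) all look full and equal. In the side half, the robot-side row shows a block with a bitten corner at (613,290), a full block at (668,235) and a low block at (713,190). The provisional choice is chipped = the +y end and short = the −y end of the robot-side row. I'll confirm both with the wrist camera.

```bash
python3 - <<'E'
from h import *
S=bot.camera_info("scene");D=bot.camera_info("side")
c=lambda u,v:(262+u/2.74,170+v/2.74); e=lambda u,v:(240+(u-400)/2.564,212+v/2.564)
P={}
for n,a,b in [("hA",c(92,182),e(680,35)),("hB",c(300,45),e(510,190)),("chip",c(212,95),e(600,275)),("cornerNE",c(376,180),e(412,243))]:
    P[n]=two(S,a,D,b); print(n,P[n][0].round(),P[n][1].round(1))
v=P["hB"][0]-P["hA"][0];print("yaw of y axis",np.degrees(np.arctan2(-v[0],v[1])),np.linalg.norm(v))
hs=cv2.cvtColor(cv2.imread("pics/scene0.png"),cv2.COLOR_BGR2HSV);hd=cv2.cvtColor(cv2.imread("pics/side0.png"),cv2.COLOR_BGR2HSV)
for n,lo,hi in [("yellow",(22,180,100),(35,255,255)),("purple",(130,120,50),(160,255,255))]:
    m=[np.array(cv2.connectedComponentsWithStats(cv2.inRange(h,lo,hi))[3][1:]) [np.argmax(cv2.connectedComponentsWithStats(cv2.inRange(h,lo,hi))[2][1:,4])] for h in (hs,hd)]
    r=two(S,m[0],D,m[1]);print(n,[x.round() for x in m],r[0].round(),r[1].round(1))
E
```

```text
hA [531.  60. 152.] 8.0
hB [507. 325. 156.] 1.4
chip [445. 274.  58.] 12.6
cornerNE [618. 345.  38.] 3.4
yaw of y axis 5.142472156116839 266.32670993203334
yellow [array([301., 194.]), array([383., 351.])] [306. 228.  14.] 1.9
purple [array([277., 210.]), array([403., 324.])] [316. 133.  14.] 1.0
```

Triangulation checks out: the handle top is at z≈154, the rims at z≈38–50, and the yellow and purple centres at z=14. The tote's centre is near (519,192). I'm moving the wrist camera over it, turned so the camera is on the robot side.

apply_moves(
  deltas=[
    {"delta_pos": [14,48,8],"rot": [0,0,0.184],"gripper": -1},
    {"delta_pos": [14,48,8],"rot": [0,0,0.184],"gripper": -1},
    {"delta_pos": [14,48,8],"rot": [0,0,0.184],"gripper": -1},
    {"delta_pos": [14,48,8],"rot": [0,0,0.184],"gripper": -1},
    {"delta_pos": [14,48,8],"rot": [0,0,0.184],"gripper": -1},
    {"delta_pos": [14,48,8],"rot": [0,0,0.184],"gripper": -1},
    {"delta_pos": [14,48,8],"rot": [0,0,0.184],"gripper": -1},
    {"delta_pos": [14,48,8],"rot": [0,0,0.184],"gripper": -1},
    {"delta_pos": [14,48,8],"rot": [0,0,0.184],"gripper": -1},
    {"delta_pos": [14,48,8],"rot": [0,0,0.184],"gripper": -1},
    {"delta_pos": [14,48,8],"rot": [0,0,0.184],"gripper": -1},
    {"delta_pos": [14,48,8],"rot": [0,0,0.184],"gripper": -1},
  ],
)

```text
t: 1.65
position: [439.7, 42.7, 326.9]
tcp_rot: [0.227, 0.974, -0.0, 0.0]
contact_force: [0.1, -0.0, 0.7]
grip_width: 85.1
grip_force: 0.0
```

apply_moves(
  deltas=[
    {"delta_pos": [10,35,1],"rot": [0,0,0.138],"gripper": -0.5},
    {"delta_pos": [10,35,1],"rot": [0,0,0.138],"gripper": -0.5},
    {"delta_pos": [10,35,1],"rot": [0,0,0.138],"gripper": -0.5},
    {"delta_pos": [10,35,1],"rot": [0,0,0.138],"gripper": -0.5},
    {"delta_pos": [0,0,0],"rot": [0,0,0],"gripper": -0.5},
    {"delta_pos": [0,0,0],"rot": [0,0,0],"gripper": -0.5},
  ],
)

```text
t: 2.4
position: [479.4, 180.7, 330.4]
tcp_rot: [-0.044, 0.999, -0.0, -0.0]
contact_force: [-0.0, -0.7, -0.9]
grip_width: 64.4
grip_force: 0.0
```

```bash
python3 - <<'E'
from h import *
import json
i=bot.camera_info("wrist"); im=bot.camera("wrist")[:,:,::-1]
print(i); json.dump({k:(v.tolist() if hasattr(v,'tolist') else v) for k,v in i.items()},open("w1.json","w"))
s=bot.get_state();print(s["position"],s["tcp_rot"],s["grip_width"],s["joint_pos"])
cv2.imwrite("pics/w1.png",im)
E
```

```text
{'fx': 368.4712754719668, 'fy': 368.4712754719668, 'cx': 319.4977628912423, 'cy': 236.25965768020524, 'eye': array([404.17473651, 173.82932501, 473.08441041]), 'rotation': array([-0.10106345, -0.11032292,  0.72879453,  0.66818678])}
[479.45368025 180.37176349 330.59792849] [-4.33028683e-02  9.99061939e-01 -2.31914114e-04 -2.21140671e-04] 64.15961659223487 [ 2.59964673e-01 -1.27119950e-01  1.56608991e+00 -3.61071960e-04
  1.70315433e+00 -1.39751204e+00]
```

View pics/w1.png

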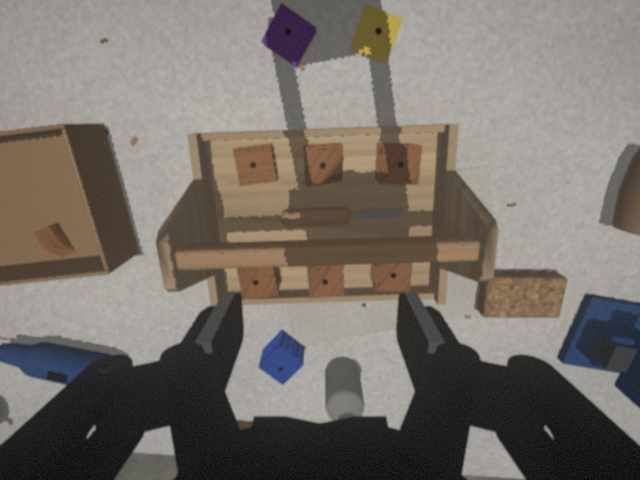

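The wrist view (up = −x, right = +y) shows the tote with its handle from (170,253) to (485,248). The robot-side row sits at (255,165), (323,163) and (398,163), and the far row at (258,282), (325,280) and (392,277). I'll enlarge the robot-side row to confirm which two are bad.

```bash
python3 - <<'E'
from h import *
im=cv2.imread("pics/w1.png")[125:200,220:430]
a=cv2.resize(im,(800,286),interpolation=cv2.INTER_CUBIC)
b=cv2.resize(cv2.imread("pics/w1.png")[250:310,225:425],(800,240),interpolation=cv2.INTER_CUBIC)
cv2.imwrite("pics/crop2.png",cv2.convertScaleAbs(np.vstack([a,b]),alpha=1.8))
E
```

```text
(no output)
```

View pics/crop2.png

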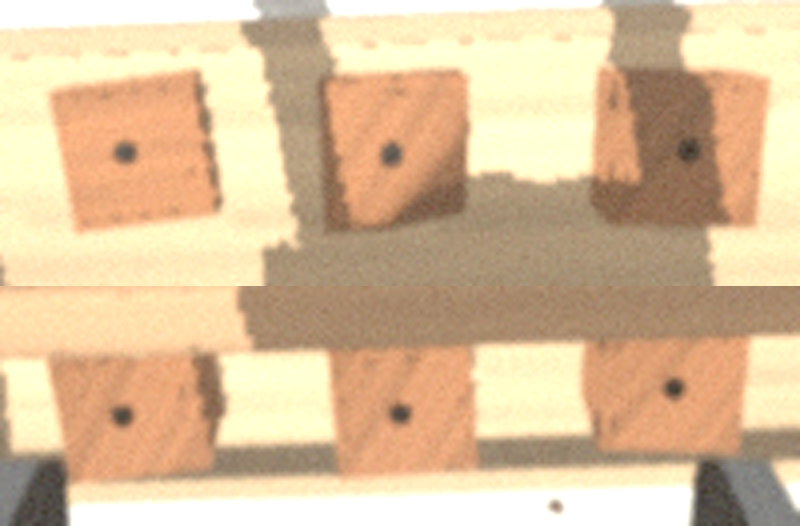

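In the crop, the middle block (390,150) of the robot-side row has a diagonal cut at its lower right (+x,+y) corner, about 80 px along each edge, or 25 mm. That makes it the chipped one. The dark band on the right-hand block is only the finger's shadow. I'll find the short one from the hole heights by triangulation.

```bash
python3 - <<'E'
from h import *
import json
W=json.load(open("w1.json"));W={k:np.array(v) for k,v in W.items()}
S=bot.camera_info("scene");D=bot.camera_info("side")
c=lambda u,v:(262+u/2.74,170+v/2.74); e=lambda u,v:(240+(u-400)/2.564,212+v/2.564)
for n,w,I,q in [("R-y",(252.8,164.9),D,e(713,168)),("Rmid",(322.4,165.2),D,e(680,213)),("R+y",(400.6,164.4),D,e(613,272)),("F-y",(255.5,282.3),S,c(185,264)),("Fmid",(325,281.8),S,c(249,214)),("F+y",(393.5,275.5),S,c(303,170))]:
    r=two(W,w,I,q);print(n,r[0].round(1),r[1].round(1),"on56",onz(W,*w,56).round(1)[:2],"on36",onz(W,*w,36).round(1)[:2])
for n,u,v,z in [("rim",190,136,42),("rim",457,125,42),("hL top",175,253,158),("hR top",482,248,158),("hl",(175),243,158),("hl2",175,267,158),("rimF",212,304,42),("rimF2",445,298,42)]: print(n,onz(W,u,v,z).round(1))
for n,u,v,z in [("cart",66,126,75),("cart",106,272,75),("offcut",55,240,14)]:print(n,onz(W,u,v,z).round(1))
def dist(a,b):return np.linalg.norm(a-b).round(1)
# top edges sizes
f=lambda u,v,z:onz(W,220+u/3.81,125+v/3.81,z)
for z in (36,56):
  print(z,"R-y",dist(f(52,93,z),f(200,70,z)),dist(f(52,93,z),f(77,231,z)),"Rmid",dist(f(325,75,z),f(467,70,z)),"R+y",dist(f(625,70,z),f(768,75,z)))
E
```

```text
R-y [456.9 104.2  56.4] 2.0 on56 [456.1 103.6] on36 [458.6 100.2]
Rmid [445.1 178.6  61.7] 9.3 on56 [449.7 181.1] on36 [451.9 181.4]
R+y [441.8 268.1  57.6] 1.5 on56 [441.3 268.1] on36 [443.  272.6]
F-y [599.5 112.8  56.2] 2.7 on56 [598.9 111.6] on36 [608.2 108.6]
Fmid [590.  198.6  60.3] 4.2 on56 [590.8 196.9] on36 [599.8 198. ]
F+y [575.6 281.1  56.5] 2.9 on56 [575.2 279.8] on36 [583.4 284.9]
rim [431.7  29.5  42. ]
rim [393.9 327.6  42. ]
hL top [528.6  53.  158. ]
hR top [499.7 329.7 158. ]
hl [519.   53.3 158. ]
hl2 [542.4  52.6 158. ]
rimF [641.   54.3  42. ]
rimF2 [606.3 354.2  42. ]
cart [430.7 -87.2  75. ]
cart [592.  -59.7  75. ]
offcut [ 580.9 -158.1   14. ]
36 R-y 45.7 42.4 Rmid 43.0 R+y 43.4
56 R-y 43.6 40.4 Rmid 41.0 R+y 41.4
```

The hole heights are inconclusive: the middle block's rays miss by 9 mm, because I read those pixels by eye. I'll take a bigger crop of that row from the side camera.

```bash
python3 - <<'E'
from h import *
im=bot.camera("side")[:,:,::-1]; cv2.imwrite("pics/side1.png",im)
a=cv2.resize(im[265:350,295:390],(670,600),interpolation=cv2.INTER_CUBIC)
cv2.imwrite("pics/crop3.png",cv2.convertScaleAbs(a,alpha=1.5))
E
```

```text
(no output)
```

View pics/crop3.png

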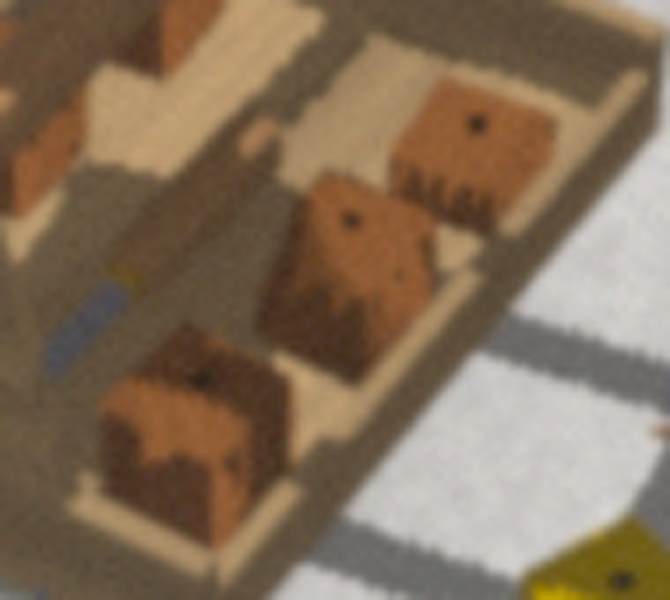

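The side crop settles it. The far block (477,125) is clearly low, so it is the short one at the −y end. The middle block (350,220) has its +x+y corner gone, so it is the chipped one. The near block (203,380) is whole. Now I'll refine their positions and yaws.

```bash
python3 - <<'E'
from h import *
import json
W=json.load(open("w1.json"));W={k:np.array(v) for k,v in W.items()}
D=bot.camera_info("side")
im=cv2.imread("pics/w1.png");g=cv2.cvtColor(im,cv2.COLOR_BGR2GRAY).astype(float)
def hole(u,v):
    u,v=int(round(u)),int(round(v));p=g[v-4:v+5,u-4:u+5];w=np.clip(np.median(p)-p-8,0,None);yy,xx=np.mgrid[-4:5,-4:5]
    return u+(w*xx).sum()/w.sum(),v+(w*yy).sum()/w.sum()
for n,w,q,z in [("short",(252.8,164.9),(362.7,282.7),36),("chip",(322.4,165.2),(344.6,296.2),56),("R+y",(400.6,164.4),(323.8,318.9),56)]:
    h=hole(*w);r=two(W,h,D,q);print(n,np.round(h,1),r[0].round(1),r[1].round(1),"wrist",onz(W,*h,z).round(1),"side",onz(D,*q,z).round(1))
f=lambda u,v,z:onz(W,220+u/3.81,125+v/3.81,z)
yaw=lambda a,b:np.degrees(np.arctan2(-(b-a)[0],(b-a)[1])).round(1)
print("yaw short",yaw(f(52,93,36),f(200,70,36)),yaw(f(77,231,36),f(220,210,36)),"chip",yaw(f(340,75,56),f(467,70,56)))
print("chip left edge",f(335,80,56),f(345,228,56))
# handle edges: fit
hs=cv2.cvtColor(im,cv2.COLOR_BGR2HSV)
for u in (200,300,440): 
    col=g[225:285,u];d=np.diff(col);print(u,[225+int(k) for k in np.argsort(-abs(d))[:4]])
E
```

```text
short [252.5 164.6] [458.4  99.8  35.4] 0.0 wrist [458.3  99.9  36. ] side [458.  100.3  36. ]
chip [322.3 165.1] [450.1 181.2  55.6] 0.8 wrist [449.7 181.   56. ] side [450.2 181.7  56. ]
R+y [400.3 164. ] [440.9 267.7  55.6] 0.0 wrist [440.9 267.7  56. ] side [440.7 268.   56. ]
yaw short 13.5 13.3 chip 7.2
chip left edge [430.2878377 163.3588811  56.       ] [472.83690209 169.65076745  56.        ]
200 [280, 281, 282, 249]
300 [239, 240, 229, 265]
440 [261, 260, 268, 267]
```

The two views agree to about 1 mm: the short one is at (458.3,100) with its top at 36 and yaw 13.4°, and the chipped one is at (450,181.3) with its top at 56 and yaw about 7°. Moving above the short one.

apply_moves(
  deltas=[
    {"delta_pos": [-7,-27,-40],"rot": [0,0,0.049],"gripper": -0.5},
    {"delta_pos": [-7,-27,-40],"rot": [0,0,0.049],"gripper": -0.5},
    {"delta_pos": [-7,-27,-40],"rot": [0,0,0.049],"gripper": -0.5},
    {"delta_pos": [0,0,-40],"rot": [0,0,0],"gripper": -0.5},
    {"delta_pos": [0,0,-40],"rot": [0,0,0],"gripper": -0.5},
    {"delta_pos": [0,0,-30],"rot": [0,0,0],"gripper": -0.5},
    {"delta_pos": [0,0,0],"rot": [0,0,0],"gripper": -0.5},
  ],
)

```text
t: 3.38
position: [456.3, 99.0, 98.5]
tcp_rot: [-0.116, 0.993, -0.0, -0.003]
contact_force: [-0.1, -0.3, 0.0]
grip_width: 63.8
grip_force: 0.0
```

```bash
python3 - <<'E'
from h import *
s=bot.get_state();print(s["position"],R.from_quat(s["tcp_rot"]).as_matrix().round(4),s["grip_width"])
W=bot.camera_info("wrist"); im=bot.camera("wrist")[:,:,::-1]; cv2.imwrite("pics/w2.png",im)
print(proj(W,[[458.3,100,36],[450,181.3,56]]))
E
```

```text
[456.3433627   98.95355411  98.492874  ] [[-9.729e-01 -2.312e-01 -5.000e-03]
 [-2.312e-01  9.729e-01 -7.000e-04]
 [ 5.000e-03  5.000e-04 -1.000e+00]] 63.82856372805368
[[320.8470891  259.51836501]
 [467.97579571 290.4157615 ]]
```

View pics/w2.png

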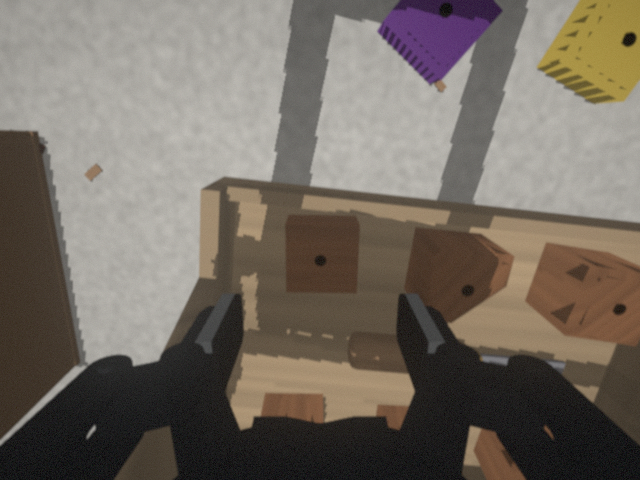

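The view confirms both holes within 1 px of prediction (short at (320,260), chipped at (468,290)), and the short block is square to the fingers. Descending to grip it.

apply_moves(
  deltas=[
    {"delta_pos": [1,1,-32],"rot": [0,0,0],"gripper": -0.5},
    {"delta_pos": [1,0,-31],"rot": [0,0,0],"gripper": -0.5},
    {"delta_pos": [0,0,0],"rot": [0,0,0],"gripper": -0.5},
    {"delta_pos": [0,0,0],"rot": [0,0,0],"gripper": 0.5},
    {"delta_pos": [0,0,0],"rot": [0,0,0],"gripper": 1},
    {"delta_pos": [0,0,0],"rot": [0,0,0],"gripper": 1},
    {"delta_pos": [0,0,0],"rot": [0,0,0],"gripper": 1},
    {"delta_pos": [0,0,0],"rot": [0,0,0],"gripper": 1},
  ],
)

```text
t: 4.42
position: [460.7, 101.0, 37.9]
tcp_rot: [-0.117, 0.993, -0.0, 0.0]
contact_force: [0.6, -0.1, -0.5]
grip_width: -0.0
grip_force: 0.0
```

The fingers closed to zero, so I need to look.

```bash
python3 - <<'E'
from h import *
s=bot.get_state();print(s["position"],s["grip_width"])
W=bot.camera_info("wrist"); im=bot.camera("wrist")[:,:,::-1]; im2=bot.camera("side")[:,:,::-1]
cv2.imwrite("pics/w3.png",np.hstack([cv2.resize(im,(400,300)),cv2.resize(im2[200:350,250:450],(400,300),interpolation=2)]))
E
```

```text
[460.70397723 101.01110409  37.9341438 ] -0.010556570646039163
```

View pics/w3.png

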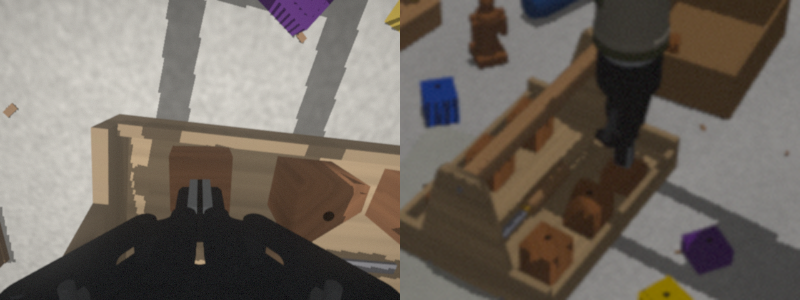

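```bash
python3 - <<'E'
from h import *
W=bot.camera_info("wrist")
k=1.6
for z in (8,16,36): print(z,[onz(W,u*k,v*k,z).round(0)[:2] for u,v in [(170,148),(231,147),(169,190),(232,190)]], "fingertip on plane",onz(W,200*k,180*k,z).round(0))
s=bot.get_state();M=R.from_quat(s["tcp_rot"]).as_matrix();p=s["position"]
print([ (proj(W,p+M@np.array([0,0,d]))/k).round() for d in (-20,-10,0,10,22)])
print(W["eye"],p)
E
```

```text
8 [array([445.,  73.]), array([433., 119.]), array([481.,  79.]), array([469., 130.])] fingertip on plane [466. 102.   8.]
16 [array([442.,  73.]), array([431., 118.]), array([477.,  79.]), array([465., 128.])] fingertip on plane [462. 101.  16.]
36 [array([435.,  75.]), array([425., 113.]), array([466.,  80.]), array([455., 123.])] fingertip on plane [453.  99.  36.]
[array([200., 207.]), array([200., 199.]), array([200., 191.]), array([200., 185.]), array([200., 178.])]
[387.05761689  82.98720192 180.37138671] [460.55671732 101.00753111  37.75829528]
```

The fingertips are at z≈16 and the block has moved slightly. I'll lift straight up with the gripper closed and re-measure it numerically.

apply_moves(
  deltas=[
    {"delta_pos": [0,0,30],"rot": [0,0,0],"gripper": 1},
    {"delta_pos": [-1,0,40],"rot": [0,0,0],"gripper": -0.2},
    {"delta_pos": [0,0,20],"rot": [0,0,0],"gripper": -0.5},
    {"delta_pos": [0,0,0],"rot": [0,0,0],"gripper": -0.5},
    {"delta_pos": [0,0,0],"rot": [0,0,0],"gripper": -0.5},
  ],
)

```text
t: 5.15
position: [459.0, 100.9, 126.6]
tcp_rot: [-0.117, 0.993, 0.0, -0.001]
contact_force: [0.1, 0.0, -1.2]
grip_width: 64.2
grip_force: 0.0
```

```bash
cat >> h.py <<'E'
def blocks(im,roi):
    h=cv2.cvtColor(im,cv2.COLOR_BGR2HSV);m=np.zeros(h.shape[:2],np.uint8);x0,y0,x1,y1=roi
    m[y0:y1,x0:x1]=cv2.inRange(h,(3,110,40),(14,255,255))[y0:y1,x0:x1]
    m=cv2.morphologyEx(m,cv2.MORPH_OPEN,np.ones((3,3)))
    for c in cv2.findContours(m,cv2.RETR_EXTERNAL,cv2.CHAIN_APPROX_SIMPLE)[0]:
        if cv2.contourArea(c)>150: yield c,cv2.minAreaRect(c)
E
python3 - <<'E'
from h import *
s=bot.get_state();print(s["position"],s["grip_width"])
W=bot.camera_info("wrist"); im=bot.camera("wrist")[:,:,::-1].copy(); cv2.imwrite("pics/w4.png",im)
D=bot.camera_info("side");sd=bot.camera("side")[:,:,::-1].copy(); cv2.imwrite("pics/side4.png",sd)
h=cv2.cvtColor(im,cv2.COLOR_BGR2HSV); h2=cv2.cvtColor(cv2.imread("pics/w2.png"),cv2.COLOR_BGR2HSV)
print("hsv brick/floor w2",h2[240,340],h2[300,260],h2[240,440])
for nm,I in (("w2",cv2.imread("pics/w2.png")),("w4",im)):
    for c,r in blocks(I,(200,180,640,350)): print(nm,np.round(r[0],0),np.round(r[1],0),round(r[2]),cv2.contourArea(c), cv2.approxPolyDP(c,4,True)[:,0].tolist())
g=cv2.cvtColor(im,cv2.COLOR_BGR2GRAY);a=cv2.adaptiveThreshold(cv2.GaussianBlur(g,(3,3),0),255,0,1,21,25)
print("dark spots",[(c[0][0].tolist(),cv2.contourArea(c)) for c in cv2.findContours(a[150:350,230:640].copy(),0,2)[0] if 20<cv2.contourArea(c)<150])
E
```

```text
[458.96438976 100.94699896 126.57664792] 64.2495798532933
hsv brick/floor w2 [ 13 118  80] [19 85 90] [ 12 116  79]
w2 [340. 272.] [15. 22.] 17 152.5 [[348, 263], [339, 262], [339, 270], [334, 267], [338, 283], [336, 274], [345, 280]]
w2 [306. 271.] [40. 25.] 69 274.5 [[307, 249], [306, 259], [300, 260], [309, 267], [292, 265], [305, 273], [300, 280], [296, 274], [296, 281], [306, 275], [310, 284], [320, 287], [323, 281], [313, 282], [319, 273], [311, 272], [310, 277], [305, 272], [313, 267], [306, 262], [312, 259]]
w2 [587. 294.] [117.  87.] 9 8541.5 [[547, 244], [527, 296], [530, 305], [565, 334], [635, 345], [639, 271], [633, 264], [609, 253]]
w2 [498. 268.] [56. 30.] 87 697.5 [[481, 241], [498, 261], [495, 272], [487, 276], [486, 297], [505, 284], [512, 256]]
w4 [480. 250.] [10. 37.] 14 255.5 [[483, 232], [472, 267], [483, 257], [488, 238]]
w4 [563. 273.] [107.  80.] 18 7138.5 [[523, 228], [507, 282], [536, 306], [599, 316], [624, 255], [578, 236]]
dark spots [([169, 190], 22.0), ([141, 189], 21.0), ([11, 176], 45.5), ([197, 157], 95.0), ([171, 145], 25.0), ([351, 129], 60.5), ([85, 88], 24.5), ([392, 81], 22.5), ([176, 62], 37.0)]
```

```bash
python3 - <<'E'
from h import *
W=bot.camera_info("wrist")
print(proj(W,[[458.3,100,36],[450,181.3,56],[440.9,267.7,56]]).round(1))
im=cv2.imread("pics/w4.png")
s2=cv2.imread("pics/side4.png")[262:340,300:385]
o=np.hstack([cv2.resize(im[120:350,200:560],(470,300)),cv2.resize(s2,(327,300),interpolation=2)])
cv2.imwrite("pics/crop5.png",cv2.convertScaleAbs(o,alpha=1.7))
E
```

```text
[[318.6 240.8]
 [449.1 267.2]
 [583.9 283.8]]
```

View pics/crop5.png

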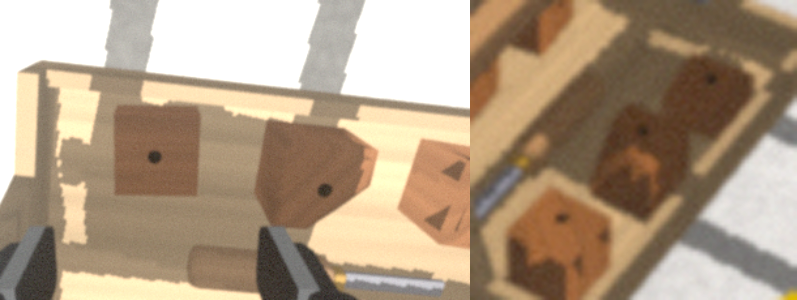

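The second half shows nothing displaced: the holes are within 1 px of where they started. So the fingers never straddled the block. I'll check the w3 pose against known points to see where the tips really were.

```bash
python3 - <<'E'
from h import *
W=dict(bot.camera_info("wrist"));D=bot.camera_info("side")
W["eye"]=np.array([387.06,82.99,180.37])
for dz in (0,10,20):
    V=dict(W);V["eye"]=W["eye"]+[0,0,dz];print(dz,"chip hole in w3 (seen ~328,215):",(proj(V,[450,181.3,56])/1.6).round(1),"-x corners of short (seen 170,148 231,147):",(proj(V,[[442,73.5,36],[431.8,116.3,36]])/1.6).round(1))
print("tip in side w3 crop, seen ~ (625,165):",[(proj(D,[460.6,101,z])-[250,200])*2+[400,0] for z in (16,26,36,46)])
print("now tip",proj(D,bot.get_state()["position"]+[0,0,-22]), bot.get_state()["contact_force"])
a=cv2.imread("pics/w3.png")[:,:400];h=cv2.cvtColor(a,cv2.COLOR_BGR2HSV)
print("row165 hue",h[165,150:250:6,0],"col",h[130:200:5,185].tolist())
E
```

```text
0 chip hole in w3 (seen ~328,215): [329.3 217.8] -x corners of short (seen 170,148 231,147): [[166.3 157.4]
 [232.5 157.5]]
10 chip hole in w3 (seen ~328,215): [321.2 209. ] -x corners of short (seen 170,148 231,147): [[168.3 152.7]
 [230.6 152.7]]
20 chip hole in w3 (seen ~328,215): [314.  201.2] -x corners of short (seen 170,148 231,147): [[170.  148.5]
 [228.9 148.5]]
tip in side w3 crop, seen ~ (625,165): [array([622.65456504, 176.72987561]), array([623.00492159, 170.78517468]), array([623.35838791, 164.78770824]), array([623.71500561, 158.73677064])]
now tip [363.64886043 261.57588552] [-0.43841587 -0.25737255 -0.20743599]
row165 hue [17 16 17 17 12 12 13 12 12 12 13 13 12 13 16 16 17] col [[16, 73, 105], [17, 78, 173], [17, 79, 174], [17, 77, 106], [12, 111, 87], [13, 117, 89], [12, 104, 86], [13, 113, 88], [12, 119, 90], [11, 118, 91], [12, 120, 91], [13, 124, 84], [15, 27, 38], [30, 8, 34]]
```

```bash
python3 - <<'E'
from h import *
W=bot.camera_info("wrist");s=bot.get_state();p=s["position"];M=R.from_quat(s["tcp_rot"]).as_matrix()
print(s["grip_width"],bot.tip_reach)
w=s["grip_width"]/2
for d in (-20,-10,0,10,22): print(d,"inner faces, near edge",[proj(W,p+M@np.array([11,y,d])).round() for y in (-w,w)],"far edge",[proj(W,p+M@np.array([-11,y,d])).round() for y in (-w,w)])
im=cv2.imread("pics/w4.png");g=cv2.cvtColor(im,cv2.COLOR_BGR2GRAY);h=cv2.cvtColor(im,cv2.COLOR_BGR2HSV)
m=((h[...,2]<75)&(h[...,1]<70)).astype(np.uint8);m[:200]=0
for r in range(270,340,6):
    xs=np.where(m[r])[0];l=xs[xs<318];q=xs[xs>322];print(r,l.min() if len(l) else None,l.max() if len(l) else None,q.min() if len(q) else None,q.max() if len(q) else None)
E
```

```text
64.12590306574664 22.0
-20 inner faces, near edge [array([234., 305.]), array([407., 305.])] far edge [array([238., 356.]), array([403., 356.])]
-10 inner faces, near edge [array([239., 293.]), array([401., 293.])] far edge [array([243., 341.]), array([398., 341.])]
0 inner faces, near edge [array([244., 282.]), array([396., 282.])] far edge [array([247., 328.]), array([393., 328.])]
10 inner faces, near edge [array([249., 273.]), array([392., 273.])] far edge [array([251., 317.]), array([389., 317.])]
22 inner faces, near edge [array([253., 263.]), array([387., 263.])] far edge [array([256., 305.]), array([385., 305.])]
270 66 86 637 637
276 78 87 634 637
282 79 81 587 628
288 74 88 None None
294 70 240 401 639
300 64 241 401 420
306 75 241 398 635
312 82 242 398 438
318 29 242 397 634
324 69 243 397 621
330 51 242 398 618
336 73 241 397 625
```

The fingers in w4 project to about 10 mm behind the TCP at 64 mm opening, at rows 294 and up. In w3 the shut tips sat at z≈36 with the TCP at 38. So the real tips stand about 20 mm farther back than tip_reach says, and the fingers closed just above the block. I'll go deeper in small steps and watch the force.

apply_moves(
  deltas=[
    {"delta_pos": [0,-1,-45],"rot": [0,0,0],"gripper": -0.5},
    {"delta_pos": [0,0,-45],"rot": [0,0,0],"gripper": -0.5},
    {"delta_pos": [0,0,-8],"rot": [0,0,0],"gripper": -0.5},
    {"delta_pos": [0,0,0],"rot": [0,0,0],"gripper": -0.5},
  ],
)

```text
t: 5.75
position: [459.1, 100.0, 29.6]
tcp_rot: [-0.117, 0.993, 0.0, -0.001]
contact_force: [-0.2, 0.3, 0.4]
grip_width: 64.0
grip_force: 0.0
```

apply_moves(
  deltas=[
    {"delta_pos": [0,0,-6],"rot": [0,0,0],"gripper": -0.5},
    {"delta_pos": [0,0,-6],"rot": [0,0,0],"gripper": -0.5},
    {"delta_pos": [0,0,0],"rot": [0,0,0],"gripper": -0.5},
  ],
)

```text
t: 6.12
position: [459.8, 100.1, 18.2]
tcp_rot: [-0.117, 0.993, 0.0, 0.0]
contact_force: [-2.9, 0.7, -0.1]
grip_width: 64.1
grip_force: 0.0
```

No floor contact at TCP z=18, which confirms the shorter tips. Closing.

apply_moves(
  deltas=[
    {"delta_pos": [-1,0,-2],"rot": [0,0,0],"gripper": 0},
    {"delta_pos": [0,0,0],"rot": [0,0,0],"gripper": 1},
    {"delta_pos": [0,0,0],"rot": [0,0,0],"gripper": 1},
    {"delta_pos": [0,0,0],"rot": [0,0,0],"gripper": 1},
  ],
)

```text
t: 6.62
position: [459.8, 100.1, 16.7]
tcp_rot: [-0.117, 0.993, -0.0, 0.001]
contact_force: [-0.1, 0.6, 4.8]
grip_width: 42.4
grip_force: 61.8
```

Gripped: 42.4 mm at 62 N. Lifting and carrying it to the carton.

apply_moves(
  deltas=[
    {"delta_pos": [0,0,45],"rot": [0,0,0],"gripper": 1},
    {"delta_pos": [0,0,45],"rot": [0,0,0],"gripper": 1},
    {"delta_pos": [0,0,45],"rot": [0,0,0],"gripper": 1},
    {"delta_pos": [0,0,10],"rot": [0,0,0],"gripper": 1},
    {"delta_pos": [7,-40,0],"rot": [0,0,0],"gripper": 1},
    {"delta_pos": [7,-40,0],"rot": [0,0,0],"gripper": 1},
    {"delta_pos": [7,-40,0],"rot": [0,0,0],"gripper": 1},
    {"delta_pos": [7,-40,0],"rot": [0,0,0],"gripper": 1},
    {"delta_pos": [7,-40,0],"rot": [0,0,0],"gripper": 1},
    {"delta_pos": [7,-40,0],"rot": [0,0,0],"gripper": 1},
    {"delta_pos": [7,-40,0],"rot": [0,0,0],"gripper": 1},
    {"delta_pos": [7,-40,0],"rot": [0,0,0],"gripper": 1},
  ],
)

```text
t: 8.12
position: [514.0, -221.0, 159.1]
tcp_rot: [-0.117, 0.993, 0.001, -0.001]
contact_force: [0.1, -0.1, -0.3]
grip_width: 42.5
grip_force: 61.2
```

```bash
python3 - <<'E'
from h import *
import json
s=bot.get_state();print(s["position"],s["grip_width"],s["grip_force"])
W=bot.camera_info("wrist"); im=bot.camera("wrist")[:,:,::-1].copy(); cv2.imwrite("pics/w6.png",im)
# carton from scene & side: brown carton mask
S=bot.camera_info("scene");D=bot.camera_info("side")
for n,I,roi in (("scene0",S,(150,250,290,370)),("side0",D,(345,170,455,270))):
    h=cv2.cvtColor(cv2.imread(f"pics/{n}.png"),cv2.COLOR_BGR2HSV);x0,y0,x1,y1=roi
    m=np.zeros(h.shape[:2],np.uint8);m[y0:y1,x0:x1]=cv2.inRange(h,(5,90,30),(25,255,255))[y0:y1,x0:x1]
    m=cv2.morphologyEx(m,cv2.MORPH_CLOSE,np.ones((5,5)))
    c=max(cv2.findContours(m,0,2)[0],key=cv2.contourArea);a=cv2.approxPolyDP(c,3,True)[:,0]
    print(n,cv2.contourArea(c),[(p.tolist(),onz(I,*p,75)[:2].round().tolist()) for p in a])
E
```

```text
[ 513.97673405 -220.97485408  159.0896424 ] 42.513546692087566 61.168227195739746
scene0 6253.0 [([231, 258], [435.0, -89.0]), ([166, 308], [474.0, -301.0]), ([171, 323], [521.0, -311.0]), ([214, 362], [675.0, -280.0]), ([276, 307], [633.0, -78.0]), ([274, 292], [593.0, -57.0])]
side0 5375.5 [([444, 196], [475.0, -298.0]), ([390, 181], [635.0, -263.0]), ([359, 218], [594.0, -61.0]), ([345, 215], [631.0, -47.0]), ([345, 269], [496.0, 124.0]), ([388, 269], [417.0, 57.0]), ([370, 261], [467.0, 61.0]), ([368, 244], [510.0, 12.0]), ([414, 258], [392.0, -17.0]), ([441, 216], [432.0, -210.0])]
```

The carton's centre from both views is (534,−178), with yaw about 10°. Lowering the short one at carton-local (−28,−50) and releasing it.

apply_moves(
  deltas=[
    {"delta_pos": [1,-10,-40],"rot": [0,0,0],"gripper": 1},
    {"delta_pos": [0,0,-45],"rot": [0,0,0],"gripper": 1},
    {"delta_pos": [0,0,-42],"rot": [0,0,0],"gripper": 1},
    {"delta_pos": [0,0,0],"rot": [0,0,0],"gripper": 1},
    {"delta_pos": [0,0,0],"rot": [0,0,0],"gripper": 0},
    {"delta_pos": [0,0,0],"rot": [0,0,0],"gripper": -0.4},
    {"delta_pos": [0,0,0],"rot": [0,0,0],"gripper": -0.5},
    {"delta_pos": [0,0,0],"rot": [0,0,0],"gripper": -0.5},
    {"delta_pos": [0,0,45],"rot": [0,0,0],"gripper": -0.5},
    {"delta_pos": [0,0,45],"rot": [0,0,0],"gripper": -0.5},
    {"delta_pos": [0,0,38],"rot": [0,0,0],"gripper": -0.5},
  ],
)

```text
t: 9.55
position: [516.0, -230.2, 164.1]
tcp_rot: [-0.117, 0.993, -0.0, 0.001]
contact_force: [0.7, 0.4, -0.3]
grip_width: 64.5
grip_force: 0.0
```

Released. Moving over the chipped one, biased 8 mm towards −x so the pads bear on its whole part.

apply_moves(
  deltas=[
    {"delta_pos": [-8,45,0],"rot": [0,0,-0.011],"gripper": -0.5},
    {"delta_pos": [-8,45,0],"rot": [0,0,-0.011],"gripper": -0.5},
    {"delta_pos": [-8,45,0],"rot": [0,0,-0.011],"gripper": -0.5},
    {"delta_pos": [-8,45,0],"rot": [0,0,-0.011],"gripper": -0.5},
    {"delta_pos": [-8,45,0],"rot": [0,0,-0.011],"gripper": -0.5},
    {"delta_pos": [-8,45,0],"rot": [0,0,-0.011],"gripper": -0.5},
    {"delta_pos": [-8,45,0],"rot": [0,0,-0.011],"gripper": -0.5},
    {"delta_pos": [-8,45,0],"rot": [0,0,-0.011],"gripper": -0.5},
    {"delta_pos": [-8,45,0],"rot": [0,0,-0.011],"gripper": -0.5},
    {"delta_pos": [-2,5,0],"rot": [0,0,0],"gripper": -0.5},
    {"delta_pos": [0,0,0],"rot": [0,0,0],"gripper": -0.5},
  ],
)

```text
t: 10.92
position: [441.6, 180.0, 161.9]
tcp_rot: [-0.069, 0.998, -0.0, 0.0]
contact_force: [0.7, -0.1, -0.2]
grip_width: 64.1
grip_force: 0.0
```

```bash
cat >> h.py <<'E'
def spots(im,roi):
    x0,y0,x1,y1=roi;g=cv2.cvtColor(im,cv2.COLOR_BGR2GRAY);b=cv2.morphologyEx(g,cv2.MORPH_BLACKHAT,np.ones((15,15)))[y0:y1,x0:x1]
    n,_,st,ce=cv2.connectedComponentsWithStats((b>18).astype(np.uint8))
    return [(ce[k]+[x0,y0]).round(1).tolist()+[int(st[k,4])] for k in range(1,n) if 15<st[k,4]<120 and .6<st[k,2]/st[k,3]<1.7]
E
python3 - <<'E'
from h import *
s=bot.get_state();M=R.from_quat(s["tcp_rot"]).as_matrix();print(s["position"],"yaw",np.degrees(np.arctan2(-M[0,1],M[1,1])),s["grip_width"])
W=bot.camera_info("wrist"); im=bot.camera("wrist")[:,:,::-1].copy(); cv2.imwrite("pics/w7.png",im)
pr=proj(W,[[450,181.3,56],[440.9,267.7,56]]);print(pr)
for p in pr:
    x,y=p.astype(int);q=spots(im,(x-15,y-15,x+15,y+15));print(q,[onz(W,a,b,56).round(1) for a,b,_ in q])
S=bot.camera_info("scene");im=bot.camera("scene")[:,:,::-1].copy();cv2.imwrite("pics/scene7.png",im)
h=cv2.cvtColor(im,cv2.COLOR_BGR2HSV);m=cv2.absdiff(im,cv2.imread("pics/scene0.png")).max(2)[255:365,165:280]>40
n,_,st,ce=cv2.connectedComponentsWithStats(m.astype(np.uint8))
print([( (ce[k]+[165,255]).round(),st[k,4],onz(S,*(ce[k]+[165,255]),25).round()) for k in range(1,n) if st[k,4]>30])
E
```

```text
[441.56821376 180.03827487 161.9470173 ] yaw 7.885934539088863 64.12171889879082
[[320.08579647 245.58663733]
 [441.65624917 249.28230833]]
[[318.4, 245.9, 73]] [array([450.4, 180.1,  56. ])]
[[440.1, 249.2, 70]] [array([441. , 266.6,  56. ])]
[(array([209., 323.]), np.int32(59), array([ 546., -228.,   25.]))]
```

The holes are within 1 mm of where I expect them, and the short plinth is in the carton near (530,−228). Descending onto the chipped one.

apply_moves(
  deltas=[
    {"delta_pos": [0,0,-45],"rot": [0,0,0],"gripper": -0.5},
    {"delta_pos": [0,0,-45],"rot": [0,0,0],"gripper": -0.5},
    {"delta_pos": [0,0,-40],"rot": [0,0,0],"gripper": -0.5},
    {"delta_pos": [0,0,-18],"rot": [0,0,0],"gripper": -0.5},
    {"delta_pos": [0,0,0],"rot": [0,0,0],"gripper": -0.5},
    {"delta_pos": [0,0,0],"rot": [0,0,0],"gripper": 0},
    {"delta_pos": [0,0,0],"rot": [0,0,0],"gripper": 1},
    {"delta_pos": [0,0,0],"rot": [0,0,0],"gripper": 1},
    {"delta_pos": [0,0,0],"rot": [0,0,0],"gripper": 1},
  ],
)

```text
t: 12.15
position: [443.0, 180.1, 15.3]
tcp_rot: [-0.068, 0.998, 0.0, 0.001]
contact_force: [0.6, -2.8, 6.9]
grip_width: 43.0
grip_force: 61.8
```

Gripped at 43 mm. Lifting and carrying it to carton-local (−28,+50).

apply_moves(
  deltas=[
    {"delta_pos": [0,0,45],"rot": [0,0,0],"gripper": 1},
    {"delta_pos": [0,0,45],"rot": [0,0,0],"gripper": 1},
    {"delta_pos": [0,0,45],"rot": [0,0,0],"gripper": 1},
    {"delta_pos": [0,0,10],"rot": [0,0,0],"gripper": 1},
    {"delta_pos": [6,-39,0],"rot": [0,0,0],"gripper": 1},
    {"delta_pos": [6,-39,0],"rot": [0,0,0],"gripper": 1},
    {"delta_pos": [6,-39,0],"rot": [0,0,0],"gripper": 1},
    {"delta_pos": [6,-39,0],"rot": [0,0,0],"gripper": 1},
    {"delta_pos": [6,-39,0],"rot": [0,0,0],"gripper": 1},
    {"delta_pos": [6,-39,0],"rot": [0,0,0],"gripper": 1},
    {"delta_pos": [6,-39,0],"rot": [0,0,0],"gripper": 1},
    {"delta_pos": [6,-39,0],"rot": [0,0,0],"gripper": 1},
  ],
)

```text
t: 13.65
position: [489.1, -133.0, 157.7]
tcp_rot: [-0.068, 0.998, 0.0, -0.001]
contact_force: [0.9, 0.3, -1.5]
grip_width: 43.4
grip_force: 61.3
```

apply_moves(
  deltas=[
    {"delta_pos": [0,-2,-40],"rot": [0,0,0],"gripper": 1},
    {"delta_pos": [0,0,-45],"rot": [0,0,0],"gripper": 1},
    {"delta_pos": [0,0,-40],"rot": [0,0,0],"gripper": 1},
    {"delta_pos": [0,0,0],"rot": [0,0,0],"gripper": 1},
    {"delta_pos": [0,0,0],"rot": [0,0,0],"gripper": 0},
    {"delta_pos": [0,0,0],"rot": [0,0,0],"gripper": -0.4},
    {"delta_pos": [0,0,0],"rot": [0,0,0],"gripper": -0.5},
    {"delta_pos": [0,0,0],"rot": [0,0,0],"gripper": -0.5},
    {"delta_pos": [0,0,45],"rot": [0,0,0],"gripper": -0.5},
    {"delta_pos": [0,0,45],"rot": [0,0,0],"gripper": -0.5},
    {"delta_pos": [0,0,45],"rot": [0,0,0],"gripper": -0.5},
    {"delta_pos": [0,0,45],"rot": [0,0,0],"gripper": -0.5},
  ],
)

```text
t: 15.15
position: [489.5, -133.9, 215.6]
tcp_rot: [-0.068, 0.998, -0.0, 0.0]
contact_force: [1.7, 0.3, 0.3]
grip_width: 63.5
grip_force: 0.0
```

```bash
python3 - <<'E'
from h import *
s=bot.get_state();print(s["position"],s["grip_width"])
S=bot.camera_info("scene");D=bot.camera_info("side")
for n,I,(x0,y0,x1,y1) in (("scene",S,(165,255,280,365)),("side",D,(345,170,455,270))):
    im=bot.camera(n)[:,:,::-1].copy();cv2.imwrite(f"pics/{n}8.png",im)
    m=cv2.absdiff(im,cv2.imread(f"pics/{n}0.png")).max(2)[y0:y1,x0:x1]>30
    k,_,st,ce=cv2.connectedComponentsWithStats(m.astype(np.uint8))
    print(n,[((ce[q]+[x0,y0]).round(),st[q,4],onz(I,*(ce[q]+[x0,y0]),30).round()) for q in range(1,k) if st[q,4]>30])
# handle ends: bar edges in scene/side by brightness across; triangulate the same features as before using end-board tops
W=bot.camera_info("wrist");im=bot.camera("wrist")[:,:,::-1].copy();cv2.imwrite("pics/w8.png",im)
E
```

```text
[ 489.4896665  -133.93411237  215.57785896] 63.49346204123639
scene [(array([220., 260.]), np.int32(104), array([ 391., -105.,   30.])), (array([262., 272.]), np.int32(386), array([493., -32.,  30.])), (array([238., 296.]), np.int32(1014), array([ 520., -126.,   30.])), (array([209., 323.]), np.int32(68), array([ 548., -229.,   30.]))]
side [(array([406., 173.]), np.int32(73), array([ 659., -390.,   30.])), (array([406., 226.]), np.int32(245), array([ 508., -166.,   30.])), (array([381., 256.]), np.int32(305), array([486., -15.,  30.])), (array([428., 261.]), np.int32(179), array([384., -76.,  30.]))]
```

Both are released. The scene and side differences show new objects near (520,−126) and (540,−228), inside the carton. Next I'll move over the handle with the tool turned 90° so the fingers close across the bar, then measure the bar from there.

apply_moves(
  deltas=[
    {"delta_pos": [3,33,10],"rot": [0,0,-0.16],"gripper": -1},
    {"delta_pos": [3,33,10],"rot": [0,0,-0.16],"gripper": -1},
    {"delta_pos": [3,33,10],"rot": [0,0,-0.16],"gripper": -1},
    {"delta_pos": [3,33,10],"rot": [0,0,-0.16],"gripper": -1},
    {"delta_pos": [3,33,10],"rot": [0,0,-0.16],"gripper": -1},
    {"delta_pos": [3,33,10],"rot": [0,0,-0.16],"gripper": -1},
    {"delta_pos": [3,33,10],"rot": [0,0,-0.16],"gripper": -1},
    {"delta_pos": [3,33,10],"rot": [0,0,-0.16],"gripper": -1},
    {"delta_pos": [3,33,10],"rot": [0,0,-0.16],"gripper": -1},
    {"delta_pos": [3,33,10],"rot": [0,0,-0.15],"gripper": -1},
    {"delta_pos": [0,0,0],"rot": [0,0,0],"gripper": -1},
    {"delta_pos": [0,0,0],"rot": [0,0,0],"gripper": -1},
  ],
)

```text
t: 16.8
position: [519.2, 195.6, 312.4]
tcp_rot: [0.664, 0.748, -0.001, -0.0]
contact_force: [-0.4, -0.2, -0.2]
grip_width: 85.3
grip_force: 0.0
```

```bash
python3 - <<'E'
from h import *
s=bot.get_state();M=R.from_quat(s["tcp_rot"]).as_matrix();print(s["position"],"toolx",M[:,0].round(3),s["grip_width"],s["joint_pos"].round(2))
W=bot.camera_info("wrist");im=bot.camera("wrist")[:,:,::-1].copy()
print(proj(W,[[519,192,158],[535,60,158],[504,325,158],[519,192,8],[441,268,56],[575,280,56],[591,197,56],[599,112,56]]).round())
for n,f in (("scene","scene"),("side","side")): cv2.imwrite(f"pics/{n}9.png",bot.camera(n)[:,:,::-1])
cv2.imwrite("pics/w9.png",im)
a=cv2.imread("pics/scene9.png")[250:370,160:285];b=cv2.imread("pics/side9.png")[165:270,345:450]
cv2.imwrite("pics/view9.png",np.hstack([cv2.resize(im,(480,360)),np.vstack([cv2.resize(a,(300,180),interpolation=2),cv2.resize(b,(300,180),interpolation=2)])]))
E
```

```text
[519.1931538  195.55505379 312.37037379] toolx [-0.119  0.993 -0.001] 85.26811829871059 [ 0.27 -0.01  1.49 -0.    1.67  0.15]
[[319. 221.]
 [319. 358.]
 [320.  43.]
 [319. 189.]
 [253. 116.]
 [383. 120.]
 [385. 200.]
 [379. 272.]]
```

View pics/view9.png

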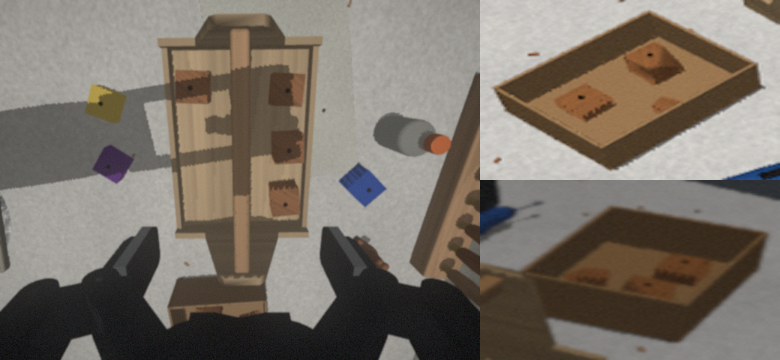

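The picture shows both bad plinths lying in the carton, with four sound ones and the gouge left in the tote. The handle runs down columns of about 309–333 in full-resolution pixels. Now I'll measure the bar's edges.

```bash
python3 - <<'E'
from h import *
W=bot.camera_info("wrist");im=cv2.imread("pics/w9.png");g=cv2.GaussianBlur(im,(1,5),0).astype(float).sum(2)
P=[]
for r in range(70,340,18):
    d=np.gradient(g[r,295:348]);k=np.argsort(-abs(d))[:6]+295
    h=cv2.cvtColor(im[r:r+1,295:348],cv2.COLOR_BGR2HSV)[0]
    # handle is redder/more saturated than plywood
    print(r,sorted(k.tolist()),"hue",h[::4,0].tolist())
E
```

```text
70 [306, 309, 331, 332, 334, 335] hue [17, 17, 16, 17, 15, 15, 14, 15, 15, 15, 17, 18, 17, 17]
88 [306, 307, 328, 329, 334, 335] hue [16, 17, 16, 15, 16, 16, 15, 15, 16, 14, 16, 18, 17, 17]
106 [306, 307, 311, 330, 334, 345] hue [16, 17, 16, 14, 14, 15, 15, 15, 15, 15, 17, 16, 17, 16]
124 [303, 304, 305, 306, 307, 345] hue [17, 17, 17, 17, 14, 12, 17, 15, 15, 16, 16, 18, 16, 17]
142 [306, 307, 308, 309, 333, 347] hue [16, 16, 17, 17, 15, 13, 14, 15, 16, 15, 16, 17, 18, 18]
160 [308, 310, 330, 331, 333, 334] hue [14, 18, 17, 17, 14, 14, 16, 14, 15, 14, 17, 18, 18, 16]
178 [298, 299, 300, 301, 302, 333] hue [17, 16, 17, 14, 15, 12, 16, 15, 14, 13, 20, 18, 18, 18]
196 [298, 299, 308, 310, 332, 333] hue [17, 16, 18, 17, 14, 15, 14, 16, 13, 15, 19, 15, 17, 17]
214 [308, 309, 310, 333, 334, 335] hue [16, 17, 17, 18, 14, 15, 17, 15, 15, 16, 16, 18, 17, 18]
232 [309, 310, 311, 333, 334, 335] hue [17, 17, 16, 18, 15, 15, 14, 17, 15, 15, 17, 17, 17, 16]
250 [309, 310, 333, 334, 335, 336] hue [17, 17, 17, 16, 15, 15, 14, 13, 13, 17, 15, 17, 16, 16]
268 [309, 310, 331, 333, 334, 335] hue [18, 17, 18, 19, 15, 15, 15, 14, 13, 15, 16, 16, 16, 17]
286 [309, 310, 331, 332, 334, 335] hue [18, 16, 18, 17, 15, 15, 14, 15, 14, 15, 17, 16, 17, 17]
304 [311, 312, 313, 331, 332, 333] hue [16, 18, 16, 16, 14, 15, 16, 16, 16, 15, 16, 18, 17, 16]
322 [311, 312, 313, 331, 332, 333] hue [17, 20, 16, 18, 14, 15, 15, 15, 14, 14, 16, 16, 18, 15]
```

```bash
python3 - <<'E'
from h import *
W=bot.camera_info("wrist");im=cv2.imread("pics/w9.png");k=4/3
L=np.array([onz(W,u,v,158) for u,v in [(320.5,88),(321,160),(321.8,232),(322,322)]]);print(L.round(1))
dx=np.polyfit(L[:,1],L[:,0],1);yaw=-np.arctan(dx[0]);print("handle yaw deg",np.degrees(yaw))
ends=[onz(W,u*k,v*k,50) for u,v in [(162,43),(320,42),(177,234),(308,234)]];print(np.round(ends,1),np.mean(ends,0).round(1))
xh=lambda y:np.polyval(dx,y)
C=np.array([xh(192),192.]);X=np.array([np.cos(yaw),np.sin(yaw)]);Y=np.array([-np.sin(yaw),np.cos(yaw)])
bl=[]
for p in [(441,267,56),(575,280,56),(591,197,56),(599,112,56)]:
    x,y=proj(W,p).astype(int);q=min(spots(im,(x-18,y-18,x+18,y+18)),key=lambda a:np.hypot(a[0]-x,a[1]-y),default=None)
    if q: w=onz(W,q[0],q[1],56)[:2];bl.append(w);print(w.round(1),"local",np.round([(w-C)@X,(w-C)@Y],1))
com=(sum(bl)*80+C*500)/(500+80*len(bl));print("C",C,"com local",(com-C)@X,(com-C)@Y,"grip target",C+Y*((com-C)@Y))
s=bot.get_state();M=R.from_quat(s["tcp_rot"]).as_matrix();print("tool yaw",np.degrees(np.arctan2(-M[0,0],M[1,0])),s["position"])
E
```

```text
[[508.5 294.2 158. ]
 [515.1 241.4 158. ]
 [522.8 182.2 158. ]
 [533.1  97.2 158. ]]
handle yaw deg 7.13071582706773
[[400.2 319.2  50. ]
 [609.5 344.9  50. ]
 [434.2  35.9  50. ]
 [647.8  61.   50. ]] [522.9 190.2  50. ]
[441.6 266.9] local [-69.8  84.2]
[575.6 278.9] local [64.6 79.5]
[591.4 196.2] local [70.  -4.5]
[600.5 111. ] local [ 68.6 -90.2]
C [521.3075154 192.       ] com local 13.01378500750066 6.73227734717029 grip target [520.47181465 198.68020677]
tool yaw 6.70005746016056 [519.44151691 195.02011048 312.97721762]
```

The bar's centreline passes through (521.3,192) with yaw 7.1°, and the load's CoM lies about 7 mm towards +y of the middle. So the grip point is about (520.7,198). Descending over the bar.

apply_moves(
  deltas=[
    {"delta_pos": [1,3,-45],"rot": [0,0,0.007],"gripper": -1},
    {"delta_pos": [0,0,-45],"rot": [0,0,0],"gripper": -1},
    {"delta_pos": [0,0,-40],"rot": [0,0,0],"gripper": -1},
    {"delta_pos": [0,0,-30],"rot": [0,0,0],"gripper": -1},
    {"delta_pos": [0,0,-15],"rot": [0,0,0],"gripper": -1},
    {"delta_pos": [0,0,-12],"rot": [0,0,0],"gripper": -1},
    {"delta_pos": [0,0,0],"rot": [0,0,0],"gripper": -1},
  ],
)

```text
t: 17.82
position: [520.6, 198.8, 126.7]
tcp_rot: [0.662, 0.75, -0.0, -0.0]
contact_force: [0.2, -0.4, 0.4]
grip_width: 85.2
grip_force: 0.0
```

apply_moves(
  deltas=[
    {"delta_pos": [0,0,0],"rot": [0,0,0],"gripper": 0},
    {"delta_pos": [0,0,0],"rot": [0,0,0],"gripper": 0.5},
    {"delta_pos": [0,0,0],"rot": [0,0,0],"gripper": 1},
    {"delta_pos": [0,0,0],"rot": [0,0,0],"gripper": 1},
    {"delta_pos": [0,0,0],"rot": [0,0,0],"gripper": 1},
    {"delta_pos": [0,0,0],"rot": [0,0,0],"gripper": 1},
  ],
)

```text
t: 18.58
position: [520.1, 199.1, 127.0]
tcp_rot: [0.662, 0.75, -0.0, -0.0]
contact_force: [-5.3, -0.5, 3.0]
grip_width: 19.3
grip_force: 60.7
```

Gripped at 19.3 mm and 61 N. Lifting slowly for a first test.

apply_moves(
  deltas=[
    {"delta_pos": [0,0,2],"rot": [0,0,0],"gripper": 1},
    {"delta_pos": [0,0,3],"rot": [0,0,0],"gripper": 1},
    {"delta_pos": [0,0,4],"rot": [0,0,0],"gripper": 1},
    {"delta_pos": [0,0,5],"rot": [0,0,0],"gripper": 1},
    {"delta_pos": [0,0,6],"rot": [0,0,0],"gripper": 1},
    {"delta_pos": [0,0,5],"rot": [0,0,0],"gripper": 1},
    {"delta_pos": [0,0,3],"rot": [0,0,0],"gripper": 1},
    {"delta_pos": [0,0,0],"rot": [0,0,0],"gripper": 1},
    {"delta_pos": [0,0,0],"rot": [0,0,0],"gripper": 1},
  ],
)

```text
t: 19.7
position: [520.5, 199.0, 154.5]
tcp_rot: [0.662, 0.75, -0.0, -0.0]
contact_force: [0.6, -0.7, -8.3]
grip_width: 19.0
grip_force: 59.1
```

```bash
python3 - <<'E'
from h import *
s=bot.get_state();print(s["position"],s["contact_force"],s["torque"],s["grip_width"],s["grip_force"])
W=bot.camera_info("wrist");im=bot.camera("wrist")[:,:,::-1].copy();cv2.imwrite("pics/w10.png",im)
dz=s["position"][2]-127
# if tote rose level with the tool, wrist-frame holes are where z+dz predicts
for p in [(441.6,266.9,56),(575.6,278.9,56),(591.4,196.2,56)]:
    x,y=proj(W,np.array(p)+[0,0,dz]);xi,yi=int(x),int(y);print("pred",x.round(1),y.round(1),"seen",spots(im,(xi-25,yi-25,xi+25,yi+25)) if 0<yi<455 and 0<xi<615 else "out")
E
```

```text
[520.45366522 198.97540236 154.52985756] [ 0.55144273 -0.69812753 -8.33889766] [-0.04287992  0.11898174 -0.01228061] 18.96258509611566 59.08727467060089
pred 192.9 118.8 seen []
pred 435.5 127.5 seen []
pred 431.7 268.0 seen [[431.6, 267.3, 95]]
```

The load reads 8.3 N, about the expected 0.82 kg, so the tote is fully off the table. Now raising it to about 10 cm.

apply_moves(
  deltas=[
    {"delta_pos": [0,0,3],"rot": [0,0,0],"gripper": 1},
    {"delta_pos": [0,0,6],"rot": [0,0,0],"gripper": 1},
    {"delta_pos": [0,0,9],"rot": [0,0,0],"gripper": 1},
    {"delta_pos": [0,0,12],"rot": [0,0,0],"gripper": 1},
    {"delta_pos": [0,0,12],"rot": [0,0,0],"gripper": 1},
    {"delta_pos": [0,0,12],"rot": [0,0,0],"gripper": 1},
    {"delta_pos": [0,0,9],"rot": [0,0,0],"gripper": 1},
    {"delta_pos": [0,0,6],"rot": [0,0,0],"gripper": 1},
    {"delta_pos": [0,0,3],"rot": [0,0,0],"gripper": 1},
    {"delta_pos": [0,0,0],"rot": [0,0,0],"gripper": 1},
    {"delta_pos": [0,0,0],"rot": [0,0,0],"gripper": 1},
    {"delta_pos": [0,0,0],"rot": [0,0,0],"gripper": 1},
  ],
)

```text
t: 21.25
position: [520.4, 198.9, 226.3]
tcp_rot: [0.662, 0.75, -0.0, -0.0]
contact_force: [0.2, -0.1, -8.2]
grip_width: 18.8
grip_force: 59.1
```

```bash
python3 - <<'E'
from h import *
s=bot.get_state();print(s["position"],s["contact_force"],s["torque"],s["grip_width"],s["grip_force"],abs(s["qvel"]).max())
S=bot.camera_info("scene");im=bot.camera("scene")[:,:,::-1].copy();cv2.imwrite("pics/scene11.png",im)
W=bot.camera_info("wrist");w=bot.camera("wrist")[:,:,::-1].copy();cv2.imwrite("pics/w11.png",w)
dz=s["position"][2]-127
for n,p in [("R+y",(441.6,266.9,56)),("F+y",(575.6,278.9,56)),("Fm",(591.4,196.2,56)),("F-y",(600.5,111,56))]:
    q=np.array(p)+[0,0,dz]
    for nm,I,a in (("wrist",W,w),("scene",S,im)):
        x,y=proj(I,q);xi,yi=int(x),int(y)
        if not(20<xi<620 and 20<yi<460): continue
        g=cv2.cvtColor(a,cv2.COLOR_BGR2GRAY);b=cv2.morphologyEx(g,cv2.MORPH_BLACKHAT,np.ones((13,13)))[yi-20:yi+20,xi-20:xi+20]
        if nm=="wrist":
            k,_,st,ce=cv2.connectedComponentsWithStats((b>12).astype(np.uint8));print(n,nm,(x.round(1),y.round(1)),[((ce[j]+[xi-20,yi-20]).round(1).tolist(),int(st[j,4])) for j in range(1,k) if st[j,4]>12])
        else:
            b=b[8:32,8:32];v=np.unravel_index(b.argmax(),b.shape);print(n,nm,(x.round(1),y.round(1)),"darkest",(v[1]+xi-12,v[0]+yi-12),b.max())
d=[]
for nm in("sander","rotary","glue","blue"):pass
o=cv2.imread("pics/scene0.png");df=cv2.absdiff(im,o).max(2)
for nm,(x0,y0,x1,y1) in dict(sander=(408,203,447,233),rotary=(240,350,312,395),mallet=(384,132,442,183),glue=(392,262,416,302),figure=(325,314,350,348)).items(): print(nm,(df[y0:y1,x0:x1]>40).mean().round(3))
E
```

```text
[520.44232988 198.94227766 226.33587301] [ 0.1729577  -0.10457424 -8.15519732] [0.04043246 0.13659039 0.04443859] 18.78219558325597 59.09468114376068 0.0021813537859719694
R+y wrist (np.float64(193.0), np.float64(118.8)) [([200.7, 109.0], 19), ([192.1, 118.1], 160), ([174.5, 113.5], 13)]
R+y scene (np.float64(340.0), np.float64(181.7)) darkest (np.int64(328), np.int64(172)) 179
F+y wrist (np.float64(435.6), np.float64(127.5)) [([435.4, 110.4], 13), ([435.3, 126.7], 173), ([429.8, 137.6], 21)]
F+y scene (np.float64(374.1), np.float64(209.0)) darkest (np.int64(374), np.int64(208)) 86
Fm wrist (np.float64(431.8), np.float64(267.9)) [([431.5, 267.3], 107)]
Fm scene (np.float64(353.4), np.float64(226.5)) darkest (np.int64(354), np.int64(226)) 77
F-y wrist (np.float64(418.5), np.float64(382.9)) []
F-y scene (np.float64(329.3), np.float64(243.8)) darkest (np.int64(330), np.int64(243)) 90
sander 0.0
rotary 0.0
mallet 0.031
glue 0.0
figure 0.0
```

All the plinths are within 1 px of a level 99 mm rise, the bystanders haven't moved and the arm is still. Handing in.

```bash
python3 -c "
from station import bot
print(bot.close_job())"
```

```text
the job is handed in; nothing more can be done
None
```

The chipped and short plinths are in the carton, and I handed in while holding the tote still, level by the camera check and about 99 mm up, with the four sound plinths and the gouge in it; the hand-in printed no verdict.

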